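# Close and latch a screw-lid drying canister

### The arm

A 7-joint arm with a two-finger parallel gripper is mounted at the origin on a cart in front of the work surface, level with it; the furniture and walls round the work are solid. World frame = base frame: x ahead of the robot, y to its left, z up, the work surface at z = 0. Lengths are in m, angles in degrees, forces in N, time in s.
With the tool pointing down it reaches from about 0.425 to 0.875 m from the base axis. Payload 4.7 kg.
Tool frame: the origin (TCP) lies where the fingers leave the gripper's body, on its centre line; the fingertips stand 70 mm ahead of it and the grasp point (between the pads) lies 51 mm ahead of it (env.tip_reach is the distance from the TCP to the fingertips, in m); z points along the fingers, x is the direction in which the jaws open and shut, and the axes are right-handed (so a half turn about z gives the same grasp; the last joint's range is limited). The gripper opens to 87 mm and grips with 3 to 60 N. Pads are 19 mm wide; open, the fingers measure 117 mm over their backs; the gripper's body (75 mm by 190 mm) begins 51 mm behind the grasp point.
Start: joints at [71.74, 18.392, -4.016, 83.108, 1.295, 78.541, -3.26], TCP at [0.212, -0.614, 0.292] pointing down, gripper open.
Joint ranges: [-163.93, 163.93], [-17.29, 119.83], [-79.2, 71.16], [3.27, 140.29], [-89.18, 269.18], [5.43, 117.66], [-154.24, 154.24]. Speed limits (degrees/s): [147.25, 147.25, 180, 180, 180, 180, 180].

### API

Orientations are given as [roll, pitch, yaw] about the fixed x, y, z axes, in that order (R = Rz(yaw) Ry(pitch) Rx(roll)).
In Python, from cell import env, optics, order gives the robot as it stands.
- The arm moves only by the shell command python3 -m creep 'ROWS' [FORCE]. ROWS is JSON, a list of rows, each a list of 7 numbers: the shift along the tool's x, y, z in cm, then the turn, a rotation vector about the tool's x, y, z in rad, then the opening, from 0 (shut) to 1 (fully open). A call has 1 to 20 rows; each row shifts and turns the pose as measured when the row begins, along the tool's axes as they then stand; what a row does not reach is not made up. A row lasts 1/10 s, in which the tool goes at most 50 mm and 8.59 degrees, less where a joint would pass 70% of its speed; a pose out of reach is approached as far as the arm can. A call with a gripper value outside its range is refused whole. The fingers move at their own pace and stop on an object; FORCE is the grip in N (left out, the last holds). Time passes only in rows, so rows that do not move let the fingers close. It gives the time, the measured TCP pose, the force and the opening at its end, in the units of the state.
- env.get_obs(): the state, without advancing time (a new reading comes with each control period).
- optics.read_camera(name): name is "side" or "top"; returns a dict with "frame" (480x640x3 uint8, blue, green, red), "z_map" (480x640 float32, m along the optical axis (not along the pixel's ray), 0 where there is no reading), "fx", "fy", "cx", "cy" (pixels), "R" (3x3) and "t" (3): a world point X has camera coordinates R X + t. Camera axes: x right, y down, z forward; pixel columns grow to the right and rows downward; lengths in m; the calibration is good to about 2 mm. A picture is of the moment at which its call begins.
- order.sign_off(): hands the job in, once; it reports no verdict.
The state is a dict: "time_s": time; "qpos": joint angles; "joint_velocities": joint speeds; "effort": joint torques, N m; "tool_pos": TCP position; "tool_rot": TCP orientation; "force": force on the tool from outside, world axes, zero at the start; "wrist_torque": the same for the moment, N m; "grip_width": finger opening in m.
Only numpy, scipy, OpenCV 4.12 (cv2) and the standard library are available. Lean on these libraries where they do the work, as an engineer would, in place of code of your own. Each camera call takes 0.05 s, during which the arm holds its last target. There are 200 camera calls.

### The job

The lid of the bolted-down canister was put on askew and sits proud. Without lifting it off or tipping it, turn it back (anticlockwise seen from above) until it drops into its thread, then screw it forward clockwise fully home against its stop, and last swing the latch in as far as it goes so that it locks the lid's arm. Leave the multimeter, the tape roll and the hand-held pendant beside it where they stand.

Things in the scene. Friction and masses are not known exactly. Their poses are not given: they have to be found in the camera images.
- canister: Aluminium canister fixed to the worktop, upright; place and yaw vary. Origin: centre of its underside, on the worktop and on the thread's axis; z up. Round foot flange 124 mm diameter, 8 mm thick; body 96 mm diameter to z 62 mm. Its x axis is where the lid's x axis points when fully closed. A tongue on the foot carries the latch's post.
- rim (a point): Centre of the canister's rim, 92 mm above the worktop, hidden in the lid. Thread: the lid starts lying on top of it, at 0.12 to 0.48 rad, blocked clockwise by a stop at 0. Turned back to about 0.82 rad (0.78 to 0.88) it drops 12 mm; a stop blocks it past about 1.8 rad. Then turned clockwise it sinks 4 mm more and ends at a solid stop at angle 0.
- lid: Grey plastic screw lid, loose, about 0.3 kg, 94 mm diameter, 36 mm high, with two straight arms along its +x and -x. Origin: centre of its lower edge, on its axis; z up. Its angle = yaw less the canister's yaw, anticlockwise positive. Height of the origin over the worktop: 81 mm at the start, 69 mm once dropped, 65 mm fully home.
- lid_arm (a point): On the lid's +x arm at mid-height, 75 mm from the lid's axis, 17 mm above its origin. Both arms: 14 mm thick, 16 mm high (9 to 25 mm above the lid's origin), reaching 47 to 90 mm from the axis. They are pushed round with about 1 to 3 N on the side of an arm, and stay where they are left.
- latch (a joint): Angle of the steel latch about its upright pivot, rad: 0 = fully in (solid stop), up to 1.7 = swung out. It stays where it is left and turns with about 1 N at its tip. It starts at 0.6 to 1.4, clear of the lid's arms.
- latch_pivot (a point): Pivot axis of the latch at mid-height of its bar, at x 79, y 79, z 81.5 mm in the canister's frame. The upright post is 18 mm in diameter. Overhead: a fixed machine beam crosses the whole worktop along world y, 0.58 m ahead of the robot's base axis and 0.55 to 0.63 m above the worktop: keep forearm and wrist clear of it; all the work lies on the robot's side of it.
- latch_tip (a point): Free end of the latch, 68 mm from the pivot, at mid-height of its bar (12 mm thick, 16 mm high). At joint 0 the bar points along the canister's -y and its end stands 4 mm beside the closed lid's +x arm; at joint q it points q rad anticlockwise of that. Push it in, clockwise, on its outer side (facing away from the canister).
- multimeter: Pocket multimeter, 122 x 78 mm and 147 mm high, standing on its leg. Bystander: stands about 160 mm from the canister's axis, next to one of the two lid arms, in the way of a gripper there. Origin: centre of its underside.
- tape_roll: Brown tape roll, 104 mm diameter, 45 mm high, lying flat: bystander, next to the other lid arm. Origin: centre of its underside.
- pendant: Black hand-held control pendant, 105 x 44 x 20 mm, lying flat: bystander. Origin: centre of the underside.
There are look-alikes about, which are no part of the job. There is more than one size of the lid; the job needs the smaller.

How it is judged:
By the outcome, as a careful person would: the job done as asked, in the order asked, and still so for the second after the job is handed in, with the robot touching nothing.
It also fails if it takes over 51 s, if anything falls off the work surface, if the arm or the gripper's body presses on something with over 40 N, if the wrist force passes 120 N, or if a joint passes its speed limit or range.

## Working session

There is one attempt and no reset: what is moved stays moved. The work goes in short steps, Python scripts to look and compute and a shell command to move; the robot and the scene stay as the last step left them, time stands still between calls to the robot, and variables do not carry over. Pictures are saved under pics/ and viewed, on a budget of 10 in all, crops included, one or two more only if the job needs it, and the job is handed in when it is done.

```bash
mkdir -p pics; ls; python3 - <<'E'
from cell import env,optics
import cv2,numpy as np
o=env.get_obs();print(o['time_s'],o['tool_pos'],o['tool_rot'],o['force'],env.tip_reach)
for n in('top','side'):
    c=optics.read_camera(n);cv2.imwrite(f'pics/{n}0.png',c['frame']);np.savez(f'{n}0.npz',**c)
    print(n,c['fx'],c['cx'],c['cy'],np.round(c['R'],3).tolist(),c['t'])
E
```

```text
pics
0.0 [ 0.21218885 -0.61397011  0.29117729] [ 1.79994531e+02  1.06648917e-01 -7.09306896e+01] [0.28002035 0.25230834 0.10422836] 0.0697
top 522.8529302332887 312.0948257561435 236.7002672886585 [[-0.002, -1.0, 0.011], [-0.993, 0.001, -0.115], [0.115, -0.011, -0.993]] [-0.23931672  0.46323285  1.11892106]
side 593.3568337371634 321.86920468034657 238.90982021717596 [[0.836, -0.549, -0.017], [-0.244, -0.344, -0.907], [0.492, 0.762, -0.421]] [-0.50681403  0.10936255  1.19352857]
```

View pics/top0.png

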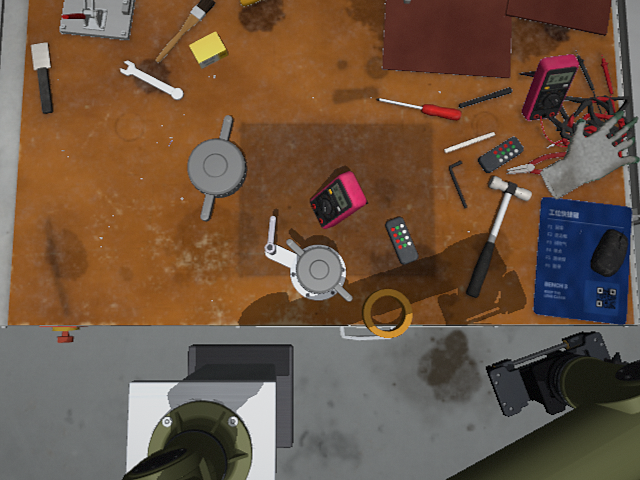

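View pics/side0.png

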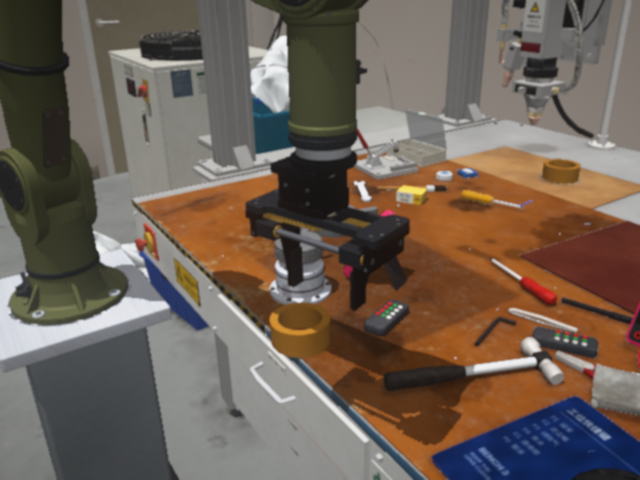

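The top view (the side view has most of the work hidden by the gripper) shows these candidates:
- **Lids:** small on the canister with latch (319,269), which I choose. The larger loose one at (217,167) is the look-alike.
- **Multimeters:** (340,197) by the canister, and a decoy at (550,87).
- **Pendants:** (401,240) by the canister, and a decoy at (500,154).
- **Tape:** (387,313) by the −x arm. It's low, so the fingers can pass above it.

Latch: pivot about (270,247), tip about (275,215).

```bash
cat > h.py <<'E'
import numpy as np,cv2
from cell import env,optics
def world(c):
    v,u=np.mgrid[:480,:640];z=c['z_map']
    P=np.stack([(u-c['cx'])/c['fx']*z,(v-c['cy'])/c['fy']*z,z],-1)
    W=(P-c['t'])@c['R'];W[z==0]=np.nan;return W
def project(c,X):
    p=c['R']@np.asarray(X)+c['t'];return c['fx']*p[0]/p[2]+c['cx'],c['fy']*p[1]/p[2]+c['cy']
E
python3 - <<'E'
from h import *
c=dict(np.load('top0.npz'));W=world(c)
im=c['frame'][180:345,235:425];cv2.imwrite('pics/crop.png',cv2.resize(im,None,fx=4,fy=3.5,interpolation=cv2.INTER_CUBIC))
roi=np.zeros((480,640),bool);roi[205:320,250:365]=1
Z=W[...,2]
m=roi&(Z>.110)&(Z<.130);  # lid top
lab,n=None,None
k,l,s,ce=cv2.connectedComponentsWithStats(m.astype('uint8'))
for i in range(1,k):
    if s[i,4]>15:
        p=W[l==i];print('hi',s[i],ce[i],p.mean(0).round(4))
i=l[269,319];p=W[l==i];xy=p[:,:2].astype('float32');(cx,cy),r=cv2.minEnclosingCircle(xy);print('lid c',cx,cy,r,np.median(p[:,2]))
C=np.array([cx,cy])
d=np.hypot(W[...,0]-cx,W[...,1]-cy)
a=roi&(Z>.085)&(Z<.114)&(d>.053)&(d<.1)
k,l,s,ce=cv2.connectedComponentsWithStats(a.astype('uint8'))
for i in range(1,k):
    if s[i,4]>15:
        q=W[l==i];mm=q.mean(0);v=mm[:2]-C;print('arm',s[i,4],ce[i].round(0),mm.round(4),np.hypot(*v),np.degrees(np.arctan2(v[1],v[0])))
b=roi&(Z>.06)&(Z<.112)&(d>.1)
k,l,s,ce=cv2.connectedComponentsWithStats(b.astype('uint8'))
for i in range(1,k):
    if s[i,4]>15:
        q=W[l==i];mm=q.mean(0);print('latch',s[i],ce[i].round(0),mm.round(4),q[:,2].max(),cv2.fitLine(q[:,:2].astype('float32'),2,0,.01,.01).ravel())
        print(q[q[:,0].argmax()],q[q[:,0].argmin()])
for nm,(y0,y1,x0,x1) in dict(mm=(155,235,300,375),tape=(280,345,355,420),pend=(205,270,380,425)).items():
    R=W[y0:y1,x0:x1].reshape(-1,3);R=R[R[:,2]>.012]
    q=R[(R[:,2]>.1)] if nm=='mm' else R
    print(nm,cv2.minAreaRect(q[:,:2].astype('float32')),q[:,2].max())
E
```

```text
hi [340 205  23   9  79] [347.92405063 208.81012658] [ 0.5095 -0.3118  0.1188]
hi [ 297  247   46   46 1519] [319.16589862 269.31468071] [ 0.387  -0.253   0.1136]
lid c 0.387349396944046 -0.2530505359172821 0.0466185137629509 0.11338473313948634
arm 121 [294. 246.] [ 0.4353 -0.2017  0.1042] 0.07030804636894591 46.9616589191545
arm 123 [344. 293.] [ 0.3388 -0.3041  0.1043] 0.07041618421804631 -133.55940459772447
latch [321 205  38  17 335] [335. 212.] [ 0.5082 -0.2875  0.0848] 0.1117617058571999 [ 0.3237966   0.9461267   0.50823176 -0.28750318]
[ 0.52672511 -0.25857446  0.06593587] [ 0.49201881 -0.28819402  0.06713217]
latch [265 216  12  38 253] [271. 236.] [ 0.4579 -0.1543  0.0886] 0.0980521510305931 [ 0.99615717 -0.08758382  0.45787054 -0.15434372]
[ 0.49994252 -0.15962349  0.0853312 ] [ 0.42287754 -0.15139845  0.0789106 ]
mm ((0.5419749617576599, -0.3088250458240509), (0.07747003436088562, 0.05845756083726883), 25.438888549804688) 0.14961515651122764
tape ((0.2976531684398651, -0.4008786678314209), (0.10144802182912827, 0.1038464903831482), 0.36314934492111206) 0.049631682644559756
pend ((0.4574585556983948, -0.43998289108276367), (0.10300689190626144, 0.043059125542640686), 21.956565856933594) 0.024803216261266355
```

View pics/crop.png

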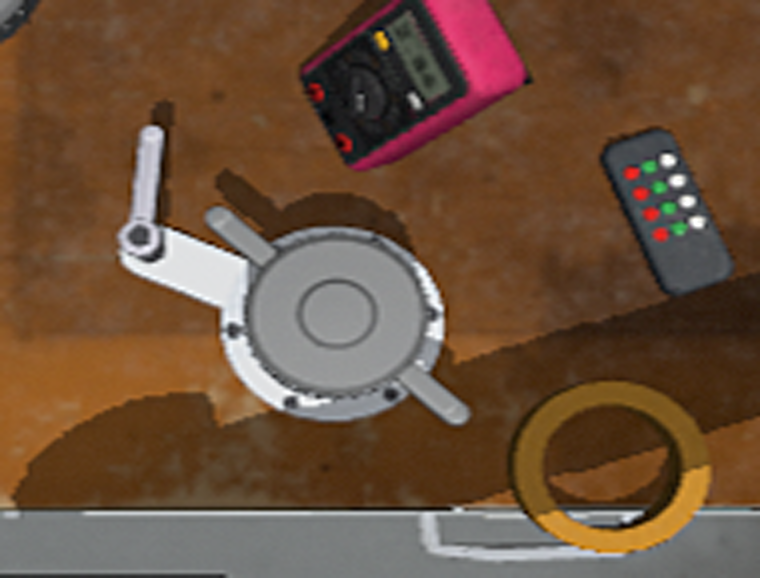

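The crop confirms the choice: small lid on the flanged canister, −x arm at lower right (crop 440,395), latch sticking up with its pivot at crop (140,238). Canister axis is (0.387,−0.253), yaw ≈21°, lid ≈0.45 rad, latch ≈1.1 rad. I'll straddle the −x arm on the tape side, well above the tape.

```bash
cat >> h.py <<'E'
from scipy.spatial.transform import Rotation as Ro
C=np.array([.387,-.253]);YAW=21.;PIV=np.array([.432,-.152])
def go(xyz,yaw,show=True):
    "shift (cm, tool axes now) to xyz, and tool-z turn (rad) to tool yaw"
    o=env.get_obs();R=Ro.from_euler('xyz',o['tool_rot'],degrees=True)
    d=R.inv().apply(np.array(xyz)-o['tool_pos'])*100
    dy=(yaw-o['tool_rot'][2]+90)%180-90
    print('t',round(o['time_s'],2),'shift cm',d.round(2),'turn',round(-np.radians(dy),3),'F',np.round(o['force'],1),'pos',o['tool_pos'].round(4),o['tool_rot'].round(1),'w',round(o['grip_width'],4))
def pol(c,r,deg): return np.array(c)+r*np.array([np.cos(np.radians(deg)),np.sin(np.radians(deg))])
E
python3 -m creep '[[-3.1,-2.7,0.9,0,0,0,0.46],[-3.1,-2.7,0.9,0,0,0,0.46],[-3.1,-2.7,0.9,0,0,0,0.46],[-3.1,-2.7,0.9,0,0,0,0.46],[-3.1,-2.7,0.9,0,0,0,0.46],[-3.1,-2.7,0.9,0,0,0,0.46],[-3.1,-2.7,0.9,0,0,0,0.46],[0,0,0,0,0,-0.12,0.46],[0,0,0,0,0,-0.12,0.46],[0,0,0,0,0,-0.12,0.46],[0,0,0,0,0,-0.12,0.46]]'
python3 - <<'E'
from h import *
p=pol(C,.073,226.7);go([*p,.22],-43.3)
E
```

```text
time_s: 1.2
tool_pos: [0.321, -0.3337, 0.2195]
tool_rot: [180.0, 0.6, -42.4]
force: [-0.5, -0.1, 1.2]
grip_width: 0.0398
t 1.2 shift cm [-0.68 -3.11 -0.05] turn 0.016 F [-0.5 -0.1  1.2] pos [ 0.321  -0.3337  0.2195] [180.    0.6 -42.4] w 0.0398
```

```bash
python3 -m creep '[[-0.7,-3.1,0,0,0,0,0.46],[0,0,0,0,0,0,0.46]]'
python3 - <<'E'
from h import *
p=pol(C,.073,226.7);go([*p,.152],-43.3)
c=optics.read_camera('side');cv2.imwrite('pics/s1.png',cv2.resize(c['frame'][180:380,200:460],None,fx=3,fy=3))
E
```

```text
time_s: 1.4
tool_pos: [0.3367, -0.305, 0.2188]
tool_rot: [180.0, 0.7, -42.3]
force: [-0.4, 0.1, -0.1]
grip_width: 0.0398
t 1.4 shift cm [0.18 0.06 6.68] turn 0.018 F [-0.4  0.1 -0.1] pos [ 0.3367 -0.305   0.2188] [180.    0.7 -42.3] w 0.0398
```

View pics/s1.png

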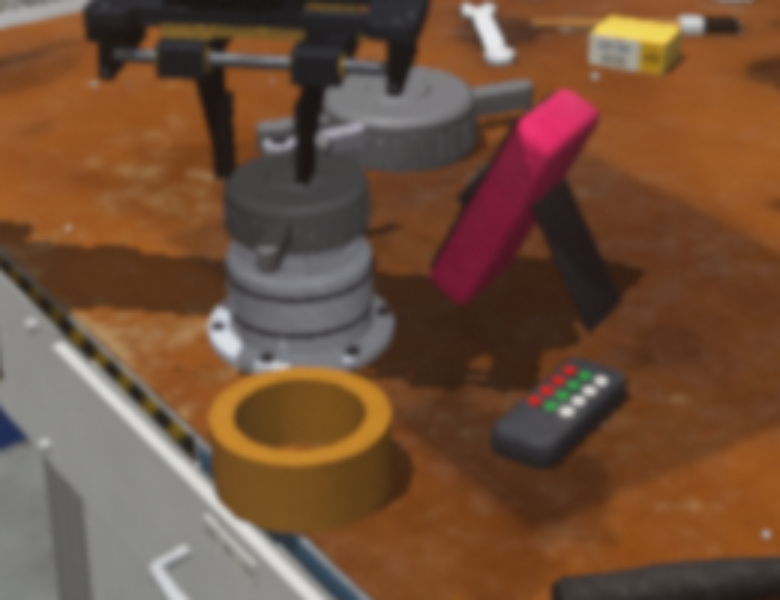

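The side view shows the fingers (222,175) and (302,180) above and on either side of the −x arm (270,250), clear of the tape. Lower them.

```bash
python3 -m creep '[[0.1,0,2.2,0,0,0,0.46],[0.1,0,2.2,0,0,0,0.46],[0,0,1.5,0,0,0,0.46],[0,0,0.8,0,0,0,0.46]]'
python3 - <<'E'
from h import *
for a in (226.7,236,247,258): go([*pol(C,.073,a),.152],a-270)
E
```

```text
time_s: 1.85
tool_pos: [0.3353, -0.3107, 0.1508]
tool_rot: [179.8, 0.5, -42.6]
force: [0.9, -0.3, 1.1]
grip_width: 0.04
t 1.85 shift cm [-0.19 -0.45 -0.12] turn 0.013 F [ 0.9 -0.3  1.1] pos [ 0.3353 -0.3107  0.1508] [179.8   0.5 -42.6] w 0.04
t 1.85 shift cm [ 0.99 -0.53 -0.13] turn -0.149 F [ 0.9 -0.3  1.1] pos [ 0.3353 -0.3107  0.1508] [179.8   0.5 -42.6] w 0.04
t 1.85 shift cm [ 2.35 -0.87 -0.14] turn -0.341 F [ 0.9 -0.3  1.1] pos [ 0.3353 -0.3107  0.1508] [179.8   0.5 -42.6] w 0.04
t 1.85 shift cm [ 3.61 -1.46 -0.16] turn -0.533 F [ 0.9 -0.3  1.1] pos [ 0.3353 -0.3107  0.1508] [179.8   0.5 -42.6] w 0.04
```

```bash
python3 -m creep '[[0.6,-0.45,0,0,0,-0.1,0.46],[0.73,-0.05,0,0,0,-0.1,0.46],[0.73,-0.05,0,0,0,-0.1,0.46],[0.73,-0.05,0,0,0,-0.1,0.46]]'
python3 - <<'E'
from h import *
for a in (247,258,265): go([*pol(C,.073,a),.152],a-270)
E
```

```text
time_s: 2.25
tool_pos: [0.3586, -0.3219, 0.1482]
tool_rot: [-179.9, 1.0, -19.0]
force: [-2.3, 0.9, 1.1]
grip_width: 0.0402
t 2.25 shift cm [-0.08 -0.16 -0.38] turn 0.069 F [-2.3  0.9  1.1] pos [ 0.3586 -0.3219  0.1482] [-179.9    1.   -19. ] w 0.0402
t 2.25 shift cm [ 1.32 -0.19 -0.41] turn -0.123 F [-2.3  0.9  1.1] pos [ 0.3586 -0.3219  0.1482] [-179.9    1.   -19. ] w 0.0402
t 2.25 shift cm [ 2.2  -0.36 -0.42] turn -0.245 F [-2.3  0.9  1.1] pos [ 0.3586 -0.3219  0.1482] [-179.9    1.   -19. ] w 0.0402
```

```bash
python3 -m creep '[[0.75,-0.15,-0.2,0,0,-0.06,0.46],[0.75,-0.05,-0.15,0,0,-0.1,0.46],[0.75,-0.05,-0.1,0,0,-0.1,0.46],[0,0,0,0,0,0,0.46]]'
python3 - <<'E'
from h import *
for a in (265,271): go([*pol(C,.073,a),.152],a-270)
c=optics.read_camera('top');W=world(c);Z=W[...,2];d=np.hypot(W[...,0]-C[0],W[...,1]-C[1])
print('lidtop z',np.nanmedian(Z[d<.04]),np.nanpercentile(Z[d<.04],[10,90]))
m=(d>.055)&(d<.095)&(Z>.08)&(Z<.112);m[:,320:]=0
q=np.nanmean(W[m],0);print(m.sum(),q,np.degrees(np.arctan2(q[1]-C[1],q[0]-C[0]))-YAW)
E
```

```text
time_s: 2.65
tool_pos: [0.3789, -0.3268, 0.1512]
tool_rot: [-179.5, 1.3, -3.7]
force: [-0.4, 0.3, -0.2]
grip_width: 0.0398
t 2.65 shift cm [ 0.16 -0.12 -0.08] turn 0.023 F [-0.4  0.3 -0.2] pos [ 0.3789 -0.3268  0.1512] [-179.5    1.3   -3.7] w 0.0398
t 2.65 shift cm [ 0.93 -0.14 -0.1 ] turn -0.082 F [-0.4  0.3 -0.2] pos [ 0.3789 -0.3268  0.1512] [-179.5    1.3   -3.7] w 0.0398
lidtop z 0.10360840303501948 [0.09934929 0.51026044]
115 [ 0.40658134 -0.18405411  0.09265452] 53.14491066618827
```

The lid dropped (arm tops 104 → 93 mm) at ≈0.93 rad. The last stretch is near the inner reach limit, so I'll now push clockwise with closed fingers from the arm's other side.

```bash
python3 -m creep '[[0,0,-1.7,0,0,0,0.46],[0,0,-1.7,0,0,0,0.2],[0.9,0,0,0,0,0,0],[0.9,0,0,0,0,0.1,0],[0.6,0,0,0,0,0.1,0],[0,0,0,0,0,0,0],[0,0,0,0,0,0,0]]'
python3 - <<'E'
from h import *
a=254;t=pol([0,0],1,a+90)
go([*(pol(C,.067,a)+.03*t),.147],a-270)
E
```

```text
time_s: 3.4
tool_pos: [0.4022, -0.3307, 0.183]
tool_rot: [-179.8, 1.5, -16.5]
force: [0.8, -0.5, 0.0]
grip_width: 0.0029
t 3.4 shift cm [-0.51 -0.33  3.62] turn -0.008 F [ 0.8 -0.5  0. ] pos [ 0.4022 -0.3307  0.183 ] [-179.8    1.5  -16.5] w 0.0029
```

```bash
python3 -m creep '[[0,-0.1,1.8,0,-0.02,0,0],[0,-0.1,1.7,0,0,0,0],[-0.3,0,0,0,0,0,0],[-0.7,0.2,0,0,0,0.1,0],[-0.7,0.2,0,0,0,0.1,0],[-0.7,0.2,0,0,0,0.1,0],[-0.7,0.2,0,0,0,0.1,0]]'
python3 - <<'E'
from h import *
for a in (232,220):
  t=pol([0,0],1,a+90)
  go([*(pol(C,.067,a)+.022*t),.146],a-270)
E
```

```text
time_s: 4.1
tool_pos: [0.3699, -0.3234, 0.1491]
tool_rot: [179.2, 2.3, -39.8]
force: [1.5, -1.2, -1.6]
grip_width: 0.0002
t 4.1 shift cm [-0.77  0.12  0.34] turn -0.031 F [ 1.5 -1.2 -1.6] pos [ 0.3699 -0.3234  0.1491] [179.2   2.3 -39.8] w 0.0002
t 4.1 shift cm [-2.2   0.47  0.4 ] turn 0.178 F [ 1.5 -1.2 -1.6] pos [ 0.3699 -0.3234  0.1491] [179.2   2.3 -39.8] w 0.0002
```

```bash
python3 -m creep '[[-0.9,0.2,0.15,0,0.01,0.06,0],[-0.8,0.2,0.15,0,0.01,0.1,0],[-0.7,0.2,0.1,0,0.01,0.1,0],[-0.7,0.2,0.1,0,0,0.1,0]]'
python3 - <<'E'
from h import *
for a in (211,201):
  t=pol([0,0],1,a+90)
  go([*(pol(C,.067,a)+.022*t),.146],a-270)
c=optics.read_camera('top');W=world(c);Z=W[...,2];d=np.hypot(W[...,0]-C[0],W[...,1]-C[1])
m=(d>.055)&(d<.095)&(Z>.07)&(Z<.112);m[:,320:]=0
q=np.nanmean(W[m],0);print(m.sum(),q,np.degrees(np.arctan2(q[1]-C[1],q[0]-C[0]))-YAW)
E
```

```text
time_s: 4.5
tool_pos: [0.3428, -0.3088, 0.148]
tool_rot: [179.0, -0.5, -61.2]
force: [1.3, -0.3, -1.4]
grip_width: 0.0002
t 4.5 shift cm [-0.31  0.04  0.2 ] turn -0.038 F [ 1.3 -0.3 -1.4] pos [ 0.3428 -0.3088  0.148 ] [179.   -0.5 -61.2] w 0.0002
t 4.5 shift cm [-1.49  0.37  0.2 ] turn 0.137 F [ 1.3 -0.3 -1.4] pos [ 0.3428 -0.3088  0.148 ] [179.   -0.5 -61.2] w 0.0002
112 [ 0.44220059 -0.20679621  0.08953356] 18.929882776496008
```

```bash
python3 -m creep '[[-0.8,0.2,0.15,0,0,0.07,0],[-0.7,0.2,0.1,0,0,0.09,0],[-0.5,0.15,0,0,0,0.04,0],[-0.4,0.1,0,0,0,0.03,0]]'
python3 - <<'E'
from h import *
a=201
t=pol([0,0],1,a+90)
go([*(pol(C,.067,a)+.022*t),.146],a-270)
c=optics.read_camera('top');W=world(c);Z=W[...,2];d=np.hypot(W[...,0]-C[0],W[...,1]-C[1])
m=(d>.055)&(d<.095)&(Z>.07)&(Z<.112);m[:,320:]=0
q=np.nanmean(W[m],0);print(m.sum(),q,np.degrees(np.arctan2(q[1]-C[1],q[0]-C[0]))-YAW)
E
```

```text
time_s: 4.95
tool_pos: [0.3268, -0.2911, 0.1482]
tool_rot: [179.3, -1.1, -74.6]
force: [1.2, -2.2, -2.1]
grip_width: 0.0003
t 4.95 shift cm [ 0.77 -0.37  0.23] turn -0.097 F [ 1.2 -2.2 -2.1] pos [ 0.3268 -0.2911  0.1482] [179.3  -1.1 -74.6] w 0.0003
110 [ 0.4533761  -0.22619736  0.08857174] 0.9888336053177937
```

Nearly home. Push on until the stop shows in the force.

```bash
python3 -m creep '[[-0.4,0.1,0.1,0,0,0,0],[-0.4,0.1,0.1,0,0,0,0],[-0.4,0,0,0,0,0,0]]'
python3 - <<'E'
from h import *
go([*C,.146],-74)
E
python3 -m creep '[[-0.5,0,0,0,0,0,0],[-0.6,0,0,0,0,0,0]]'
python3 - <<'E'
from h import *
go([*C,.146],-74)
c=optics.read_camera('top');W=world(c);Z=W[...,2];d=np.hypot(W[...,0]-C[0],W[...,1]-C[1])
m=(d>.055)&(d<.095)&(Z>.07)&(Z<.112);m[:,320:]=0
q=np.nanmean(W[m],0);print(m.sum(),q,np.degrees(np.arctan2(q[1]-C[1],q[0]-C[0]))-YAW)
E
```

```text
time_s: 5.3
tool_pos: [0.3257, -0.2883, 0.1499]
tool_rot: [179.8, -2.4, -74.2]
force: [1.7, -10.0, -7.6]
grip_width: 0.0006
t 5.3 shift cm [-1.74 -6.86  0.29] turn -0.003 F [  1.7 -10.   -7.6] pos [ 0.3257 -0.2883  0.1499] [179.8  -2.4 -74.2] w 0.0006
time_s: 5.5
tool_pos: [0.325, -0.2864, 0.1516]
tool_rot: [-179.9, -3.6, -74.0]
force: [4.9, -16.7, -12.5]
grip_width: 0.0002
t 5.5 shift cm [-1.53 -6.88  0.47] turn 0.001 F [  4.9 -16.7 -12.5] pos [ 0.325  -0.2864  0.1516] [-179.9   -3.6  -74. ] w 0.0002
108 [ 0.45380781 -0.22730532  0.08721129] 0.03703754898029743
```

Force climbed to 17 N at lid angle ≈0: home against the stop. Back off, level the tool, lift, and look.

```bash
python3 -m creep '[[0.7,0,0,0,-0.03,0,0],[0.8,0,0,0,-0.03,0,0],[0.6,0,0,0,0,0,0],[0,0,-2.5,0,0,0,0],[0,0,-2.5,0,0,0.1,0],[0,0,-1.5,0,0,0.1,0],[0,0,0,0,0,0.1,0],[0,0,0,0,0,0.1,0]]'
python3 - <<'E'
from h import *
p=pol(PIV,.052,-6)+pol([0,0],.026,84)
go([*p,.21],-96);go([*p,.150],-96)
c=optics.read_camera('top');W=world(c);Z=W[...,2];d=np.hypot(W[...,0]-C[0],W[...,1]-C[1])
m=(d>.055)&(d<.095)&(Z>.07)&(Z<.112);m[:,320:]=0
q=np.nanmean(W[m],0);print(m.sum(),q,np.degrees(np.arctan2(q[1]-C[1],q[0]-C[0]))-YAW)
cv2.imwrite('pics/t2.png',cv2.resize(c['frame'][180:345,235:425],None,fx=4,fy=3.5))
E
```

```text
time_s: 6.35
tool_pos: [0.3293, -0.3072, 0.2206]
tool_rot: [180.0, -0.1, -96.9]
force: [0.3, 0.4, -0.0]
grip_width: 0.0001
t 6.35 shift cm [-19.32 -13.5    1.02] turn -0.015 F [ 0.3  0.4 -0. ] pos [ 0.3293 -0.3072  0.2206] [ 1.80e+02 -1.00e-01 -9.69e+01] w 0.0001
t 6.35 shift cm [-19.33 -13.5    7.02] turn -0.015 F [ 0.3  0.4 -0. ] pos [ 0.3293 -0.3072  0.2206] [ 1.80e+02 -1.00e-01 -9.69e+01] w 0.0001
110 [ 0.45348252 -0.22719927  0.08931643] 0.21038411103884158
```

View pics/t2.png

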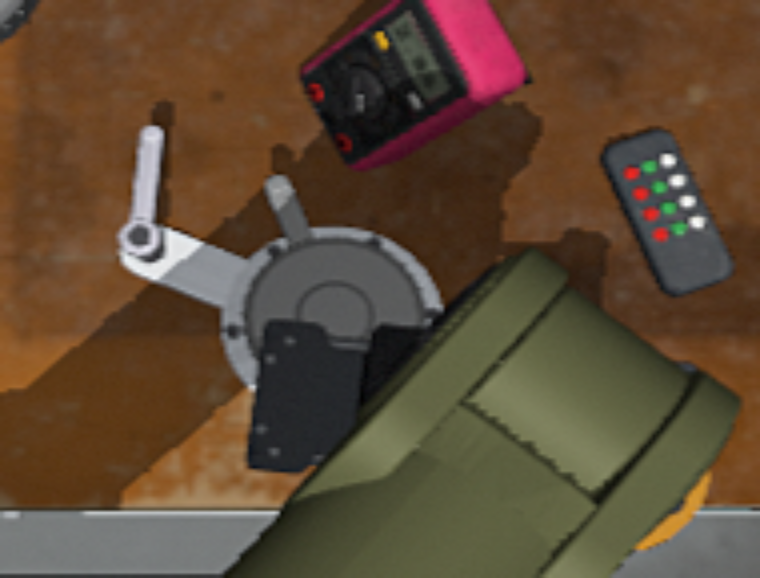

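The picture shows the lid's +x arm at (280,195), along the canister's x axis, with latch (150,130) and bystanders unmoved. Next, go round to the latch's outer side.

```bash
python3 -m creep '[[-3.9,-2.7,0.1,0,0,0,0],[-3.9,-2.7,0.1,0,0,0,0],[-3.9,-2.7,0.1,0,0,0,0],[-3.9,-2.7,0.1,0,0,0,0],[-3.8,-2.7,0.1,0,0,0,0],[0,0,0,0,0,0,0]]'
python3 - <<'E'
from h import *
p=pol(PIV,.052,-6)+pol([0,0],.026,84)
go([*p,.150],-96)
E
```

```text
time_s: 7.0
tool_pos: [0.4905, -0.1252, 0.2151]
tool_rot: [-179.9, -0.2, -96.4]
force: [-0.3, -0.5, -0.0]
grip_width: 0.0004
t 7.0 shift cm [0.66 0.34 6.52] turn -0.007 F [-0.3 -0.5 -0. ] pos [ 0.4905 -0.1252  0.2151] [-179.9   -0.2  -96.4] w 0.0004
```

```bash
python3 -m creep '[[0,0.15,2,0,0,0,0],[0,0.15,2,0,0,0,0],[0,0,1.6,0,0,0,0],[0,0,0.7,0,0,0,0],[0.7,0,0,0,0,0,0],[0.7,0,0,0,0,0,0]]'
python3 - <<'E'
from h import *
for f in(-6,-25):
 p=pol(PIV,.052,f)+pol([0,0],.012,f+90)
 go([*p,.151],f-90)
E
```

```text
time_s: 7.6
tool_pos: [0.4859, -0.1371, 0.1503]
tool_rot: [180.0, -0.2, -95.2]
force: [0.2, 0.8, -0.4]
grip_width: 0.0004
t 7.6 shift cm [ 0.85  0.01 -0.07] turn 0.015 F [ 0.2  0.8 -0.4] pos [ 0.4859 -0.1371  0.1503] [180.   -0.2 -95.2] w 0.0004
t 7.6 shift cm [ 2.61 -0.07 -0.06] turn 0.346 F [ 0.2  0.8 -0.4] pos [ 0.4859 -0.1371  0.1503] [180.   -0.2 -95.2] w 0.0004
```

```bash
python3 -m creep '[[0.6,0,-0.05,0,0,0.05,0],[0.6,-0.05,0,0,0,0.08,0],[0.6,-0.1,0,0,0,0.1,0],[0.55,-0.1,0,0,0,0.1,0],[0.55,-0.1,0,0,0,0.1,0],[0.55,-0.1,0,0,0,0.1,0]]'
python3 - <<'E'
from h import *
for f in(-40,-69):
 p=pol(PIV,.052,f)+pol([0,0],.014,f+90)
 go([*p,.151],f-90)
E
```

```text
time_s: 8.2
tool_pos: [0.4818, -0.1755, 0.1554]
tool_rot: [-179.7, 0.1, -126.7]
force: [1.1, 2.4, -1.4]
grip_width: 0.0005
t 8.2 shift cm [-0.01  0.13  0.44] turn 0.057 F [ 1.1  2.4 -1.4] pos [ 0.4818 -0.1755  0.1554] [-1.797e+02  1.000e-01 -1.267e+02] w 0.0005
t 8.2 shift cm [2.68 0.26 0.44] turn 0.563 F [ 1.1  2.4 -1.4] pos [ 0.4818 -0.1755  0.1554] [-1.797e+02  1.000e-01 -1.267e+02] w 0.0005
```

```bash
python3 -m creep '[[0.6,0,0.25,0,0,0.1,0],[0.6,0,0.25,0,0,0.1,0],[0.6,-0.05,0.15,0,0,0.1,0],[0.6,-0.1,0.15,0,0,0.1,0]]'
python3 - <<'E'
from h import *
f=-69
p=pol(PIV,.052,f)+pol([0,0],.014,f+90)
go([*p,.151],f-90)
E
```

```text
time_s: 8.6
tool_pos: [0.4684, -0.197, 0.1525]
tool_rot: [-179.4, 0.7, -150.6]
force: [0.9, 1.0, 0.7]
grip_width: 0.0007
t 8.6 shift cm [0.34 0.36 0.14] turn 0.146 F [0.9 1.  0.7] pos [ 0.4684 -0.197   0.1525] [-179.4    0.7 -150.6] w 0.0007
```

```bash
python3 -m creep '[[0.55,0,0.15,0,0,0.1,0],[0.5,0,0.15,0,0,0.04,0],[0.5,0,0.1,0,0,0,0]]'
python3 - <<'E'
from h import *
go([*PIV,.151],-159)
E
python3 -m creep '[[0.5,0,0.1,0,0,0,0],[0.5,0,0.1,0,0,0,0]]'
python3 - <<'E'
from h import *
go([*PIV,.151],-159)
E
```

```text
time_s: 8.9
tool_pos: [0.4652, -0.1996, 0.153]
tool_rot: [-179.2, 2.3, -159.0]
force: [11.3, 5.7, -8.1]
grip_width: 0.0003
t 8.9 shift cm [1.4  5.64 0.07] turn -0.0 F [11.3  5.7 -8.1] pos [ 0.4652 -0.1996  0.153 ] [-179.2    2.3 -159. ] w 0.0003
time_s: 9.1
tool_pos: [0.4639, -0.1998, 0.1532]
tool_rot: [-179.0, 3.5, -158.8]
force: [11.3, 5.3, -7.5]
grip_width: 0.0006
t 9.1 shift cm [1.26 5.62 0.04] turn 0.004 F [11.3  5.3 -7.5] pos [ 0.4639 -0.1998  0.1532] [-179.     3.5 -158.8] w 0.0006
```

```bash
python3 -m creep '[[-0.6,0,0,0,-0.03,0,0],[-0.8,0,0,0,-0.03,0,0],[-0.6,0,0,0,0,0,0],[0,0,-3,0,0,0,0],[0,0,-3,0,0,0,0],[0,0,-3,0,0,0,0],[0,4,0,0,0,0,0],[0,4,0,0,0,0,0],[0,4,0,0,0,0,0],[0,4,0,0,0,0,0],[0,4,0,0,0,0,0],[0,0,0,0,0,0,0]]'
python3 - <<'E'
from h import *
go([*PIV,.3],-159)
c=optics.read_camera('top');W=world(c);Z=W[...,2];d=np.hypot(W[...,0]-C[0],W[...,1]-C[1])
def ang(m,o):
    q=np.nanmean(W[m],0);return m.sum(),q.round(4),np.degrees(np.arctan2(q[1]-o[1],q[0]-o[0]))-YAW
near=(d>.053)&(d<.13);print('lidtop',np.nanmedian(Z[d<.035]))
e=np.hypot(W[...,0]-PIV[0],W[...,1]-PIV[1])
v,u=np.mgrid[:480,:640]
m=(e>.02)&(e<.075)&(Z>.07)&(Z<.1)&(d>.072)&(W[...,1]>W[...,0]*0+C[1]+.02)
th=np.degrees(np.arctan2(W[...,1]-C[1],W[...,0]-C[0]))-YAW
print('arm-',ang((d>.053)&(d<.095)&(Z>.07)&(Z<.11)&(abs(abs((th+180+360)%360-180)-0)<7) if 0 else (d>.055)&(d<.095)&(Z>.07)&(Z<.11)&(W[...,0]<C[0]),C))
print('latch',ang((e>.02)&(e<.05)&(Z>.07)&(Z<.1)&(d>.06),PIV))
for nm,(y0,y1,x0,x1) in dict(mm=(155,235,300,375),tape=(280,345,355,420),pend=(205,270,380,425)).items():
    R=W[y0:y1,x0:x1].reshape(-1,3);R=R[R[:,2]>.012]
    q=R[(R[:,2]>.1)] if nm=='mm' else R
    print(nm,cv2.minAreaRect(q[:,:2].astype('float32')),q[:,2].max())
cv2.imwrite('pics/t3.png',cv2.resize(c['frame'][180:345,235:425],None,fx=4,fy=3.5))
E
```

```text
time_s: 10.3
tool_pos: [0.4016, -0.0089, 0.2518]
tool_rot: [-178.3, 7.4, -159.0]
force: [-0.6, 0.5, 0.7]
grip_width: 0.0003
t 10.3 shift cm [  1.65 -14.6   -4.63] turn -0.0 F [-0.6  0.5  0.7] pos [ 0.4016 -0.0089  0.2518] [-178.3    7.4 -159. ] w 0.0003
lidtop 0.09765802277091382
arm- (np.int64(112), array([ 0.3198, -0.2771,  0.0885]), np.float64(-181.25698379207722))
latch (np.int64(93), array([ 0.4454, -0.1843,  0.0873]), np.float64(-88.50416034619955))
mm ((0.5420805811882019, -0.30885887145996094), (0.07798059284687042, 0.05923793464899063), 25.556795120239258) 0.1514846130013011
tape ((0.2975979447364807, -0.40099841356277466), (0.10447821766138077, 0.10144474357366562), 89.82945251464844) 0.050451772024729793
pend ((0.4573616683483124, -0.4396055340766907), (0.1031888797879219, 0.04328858479857445), 21.531064987182617) 0.024643981433243877
```

View pics/t3.png

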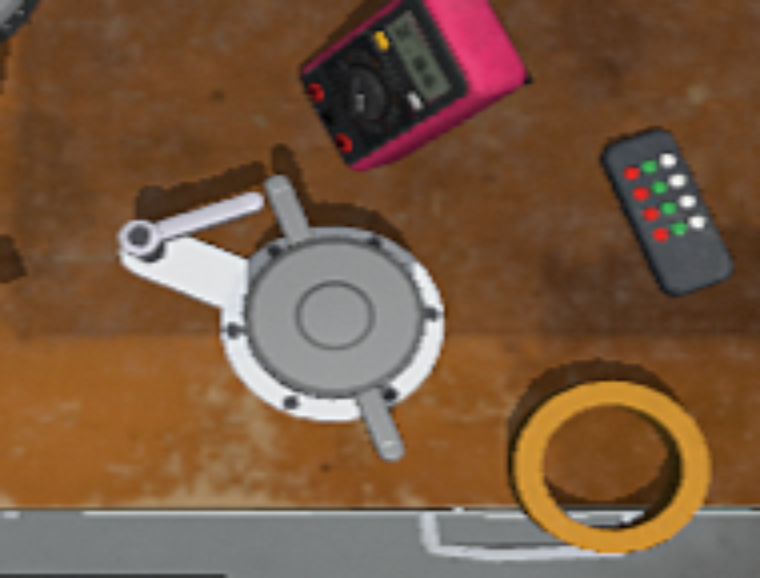

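The latch end (258,200) stands right beside the lid's +x arm (280,195). The lid top is 16 mm lower than at the start, the bystanders haven't moved and the robot is clear.

```bash
python3 -c "
from cell import order
print(order.sign_off())"
```

```text
the job is handed in; nothing more can be done
None
```

The lid is screwed fully home, the latch is locked in beside its arm, and the job is handed in after about 10 s of robot time.

- **Turning back:** I turned the lid anticlockwise by its −x arm to about 0.93 rad, where it dropped about 12 mm.
- **Screwing home:** I pushed it clockwise with closed fingers until the force rose to about 17 N against the stop.
- **Latch:** I swung it in from its outer side to its stop, where the force held at about 11 N.

**Last checks:**
- The lid top is 16 mm lower than at the start, as it should be.
- The lid's angle is about 0: +0.2° from the +x arm and −1.3° from the −x arm, within measuring error.
- The latch is at about 0 (1.5°, also within measuring error), with its end beside the lid's arm.
- The multimeter, tape roll and pendant are within 0.5 mm of where they started, and the robot is touching nothing.

**Off plan:** while pressing on the stops, the tool tilted up to 3.6° and the force readings showed up to 12.5 N vertically. The lid's height and angle were still right afterwards. After the final retreat the tool was tilted about 7°, in free air. No check failed.

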